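Return the sample jar to its rack, label to the front

TASK

The tall sample jar standing loose on the bench (not the shorter jar) belongs in the wooden sample rack. Stand it upright on the middle of the rack's one free cork pad, with its label squarely to the front of the rack (away from the back rail) like the labels of the two jars already there, and leave those two jars where they are.

Things in the scene. Friction and masses are not known exactly. Their poses are not given: they have to be found in the camera images.
- jar_centre (a point): Centre (half-way up, 42.5 mm above its underside) of the tall loose sample jar to be moved: clear upright jar, 60 mm across, 85 mm tall, screw lid, about 130 g, standing on the bench outside the rack. z is up; its one label is on its -x side. The shorter jar nearby (54 mm across, 70 mm tall) is not wanted.
- jar_label (a point): Point on the face of that jar's label: 30 mm from the jar's axis towards its -x side, 35 mm above its underside. Same axes as jar_centre.
- free_pad: The rack's free cork pad, a fixed disc 73 mm across; origin at the middle of its underside, its top 2.5 mm higher (16.5 mm above the bench). Axes are the rack's: z up, +x towards the back rail, so -x is the front that labels face.
- rack: Fixed plywood sample rack, board 128 x 290 x 14 mm, origin on the bench below the middle pad; x to the back rail, y along the row. Three pads at y = -95, 0, 95 mm; which is free varies, jars stand on the others. Back rail 34 mm high above the bench, its face 66 mm behind the pad centres; an 18 mm high bead runs along the front edge, 44 mm before them.
- rack_jar_a: One of the two jars already in the rack, same size as the tall loose jar (60 x 85 mm), loose, label to the front; origin at the middle of its underside, 16 mm above the bench.
- rack_jar_b: The other jar already in the rack, likewise.
Mind the look-alikes: they are no part of the job. Leave any green or red look-alike of the part that bears jar_centre alone.

How it is judged:
At the end, for the whole second after the job is handed in: The tall jar stands upright (within 6 degrees) and at rest on the free pad, its axis within 15 mm of the pad's centre, its label within 15 degrees of the rack's front; the other two rack jars are within 20 mm of where they stood (horizontal distance between jar_centre and free_pad below 0.015 m and z of jar_centre in the frame of free_pad between 0.04 and 0.05 m and angle between jar_centre's own z axis and vertical below 0.1 rad and angle between the x axis of jar_centre and the x axis of free_pad, either way round below 0.26 rad and x of jar_label in the frame of free_pad below -0.008 m and linear speed of jar below 0.02 m/s and distance of each of rack_jar_a, rack_jar_b from where it was at the start of the episode below 0.02 m); the robot touches nothing.
It fails at once if a jar already in the rack was shifted or lifted more than 20 mm (distance of any of rack_jar_a, rack_jar_b from where it was at the start of the episode above 0.02 m).
It fails at once if a jar in the rack was tipped over (angle between any of rack_jar_a, rack_jar_b's own z axis and vertical above 0.4 rad).
It also fails if it takes over 38 s, if anything falls off the work surface, if the arm or the gripper's body presses on something with over 40 N, if the wrist force passes 120 N, or if a joint passes its speed limit or range.

ROBOT

A 6-joint arm with a two-finger parallel gripper is mounted at the origin on the work surface; the furniture and walls round the work are solid. World frame = base frame: x ahead of the robot, y to its left, z up, the work surface at z = 0. Lengths are in m, angles in rad, forces in N, time in s.
With the tool pointing down it reaches from about 0.225 to 0.875 m from the base axis. Payload 3.4 kg.
Tool frame: the origin (TCP) lies midway between the tips of the shut fingers; the grasp point (between the pads) lies 19 mm behind it (manip.grasp_offset is the distance from the TCP to the grasp point, in m); x points along the fingers, y is the direction in which the jaws open and shut, and the axes are right-handed (so a half turn about x gives the same grasp; the last joint's range is limited). The gripper opens to 85 mm and grips with 20 to 120 N. Pads are 22 mm wide; open, the fingers measure 114 mm over their backs; the gripper's body (76 mm by 85 mm) begins 54 mm behind the grasp point. The pads swing forward as they close: fully open they stand 13 mm farther back than shut.
Start: joints at [-1.273, 0.276, 1.505, -0, 1.361, -0.121], TCP at [0.234, -0.525, 0.231] pointing down, gripper open.
Joint ranges: [-2.89, 2.89], [-0.75, 2.08], [0.22, 2.7], [-1.18, 4.32], [0.11, 2.71], [-2.7, 2.7]. Speed limits (rad/s): [2.57, 2.57, 3.14, 3.14, 3.14, 3.14].

INTERFACE

Orientations are given as a unit quaternion [w, x, y, z].
In Python, from rig import manip gives the robot as it stands.
- The arm moves only by the shell command python3 -m creep 'ROWS' [OPENING] [FORCE]. ROWS is a JSON object of lists of equal length, an entry for each row: "delta_pos": the shift along the tool's x, y, z in cm, a list of three; "dr": the turn, a rotation vector about the tool's x, y, z in rad, a list of three. In form: {"delta_pos": [[dx, dy, dz], ...], "dr": [[rx, ry, rz], ...]}. A call has 1 to 10 rows; each row is the pose to reach, as a shift and turn from the pose commanded when the call began, along the tool's axes at that moment; what a row does not reach only later rows make up. A row lasts 1/10 s, in which the tool goes at most 50 mm and 8.59 degrees, less where a joint would pass 70% of its speed; a pose out of reach is approached as far as the arm can. A call with a gripper value outside its range is refused whole. OPENING is the opening, from -1 (shut) to 1 (fully open), set as the call begins (- or left out, the last holds). The fingers move at their own pace and stop on an object; FORCE is the grip in N (left out, the last holds). Time passes only in rows, so rows that repeat a pose let the fingers close. It gives the time, the measured TCP pose, the force and the opening at its end, in the units of the state.
- manip.get_state(): the state, without advancing time (a new reading comes with each control period).
- manip.get_image(name): name is "side" or "top"; returns a dict with "pixels" (400x640x3 uint8, blue, green, red), "depth" (400x640 float32, m along the optical axis (not along the pixel's ray), 0 where there is no reading), "intrinsics" (3x3 intrinsics, pixels), "rvec" (rotation vector, rad) and "tvec" (3), from world to camera coordinates, as OpenCV has them. Camera axes: x right, y down, z forward; pixel columns grow to the right and rows downward; lengths in m; the calibration is good to about 2 mm. A picture is of the moment at which its call begins.
- manip.sign_off(): hands the job in, once; it reports no verdict.
The state is a dict: "clock": time; "qpos": joint angles; "qd": joint speeds; "effort": joint torques, N m; "position": TCP position; "ee_rot": TCP orientation; "contact_force": force on the tool from outside, world axes, zero at the start; "moment": the same for the moment, N m; "width": finger opening in m.
Only numpy, scipy, OpenCV 4.12 (cv2) and the standard library are available. Lean on these libraries where they do the work, as an engineer would, in place of code of your own. Each camera call takes 0.05 s, during which the arm holds its last target. There are 200 camera calls.

## Working session

There is one attempt and no reset: what is moved stays moved. The work goes in short steps, Python scripts to look and compute and a shell command to move; the robot and the scene stay as the last step left them, time stands still between calls to the robot, and variables do not carry over. Pictures are saved under pics/ and viewed, about 8 in all and at most 12, crops included, and the job is handed in when it is done.

```bash
mkdir -p pics
cat > h.py <<'E'
import numpy as np,cv2
from scipy.spatial.transform import Rotation as R
from rig import manip
def cloud(im):
    K=np.array(im["intrinsics"]);d=im["depth"];v,u=np.mgrid[:400,:640]
    p=np.stack([(u-K[0,2])/K[0,0]*d,(v-K[1,2])/K[1,1]*d,d],-1)
    M=cv2.Rodrigues(np.array(im["rvec"],float))[0]
    w=(p-np.array(im["tvec"]).ravel())@M
    w[d<=0]=np.nan
    return w
E
python3 - <<'E'
from h import *
for n in("top","side"):
    im=manip.get_image(n);cv2.imwrite(f"pics/{n}0.png",im["pixels"]);np.save(f"{n}0.npy",cloud(im))
    M=cv2.Rodrigues(np.array(im["rvec"],float))[0];print(n,-M.T@np.array(im["tvec"]).ravel(),M[2])
print(manip.get_state(),manip.grasp_offset)
E
```

```text
top [ 0.36352672 -0.07211191  0.90468195] [ 0.1152077  -0.02222329 -0.9930928 ]
side [0.10172387 0.54035256 0.61575596] [ 0.41770189 -0.67174248 -0.61179014]
{'clock': 0.1, 'qpos': array([-1.27300958e+00,  2.76573106e-01,  1.50605382e+00, -8.08601338e-06,
        1.36072896e+00, -1.20995853e-01]), 'qd': array([ 0.00116146,  0.00040598, -0.00412859,  0.00133896, -0.00162121,
        0.00058996]), 'effort': array([ 8.48168329e-04, -4.17700303e+01, -2.46406424e+01, -1.25505726e-04,
        5.97561986e-03, -1.28976544e-05]), 'position': array([ 0.23366937, -0.52483087,  0.23048381]), 'ee_rot': array([-0.14636223, -0.69160368, -0.14760366,  0.69171931]), 'contact_force': array([-0.09190681, -0.65600244, -0.15932697]), 'moment': array([ 0.00563469,  0.01580028, -0.0367635 ]), 'width': 0.0856944529098205} 0.0187
```

View pics/top0.png

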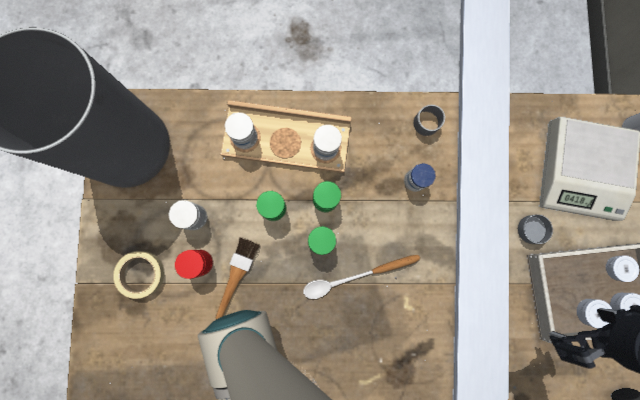

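View pics/side0.png

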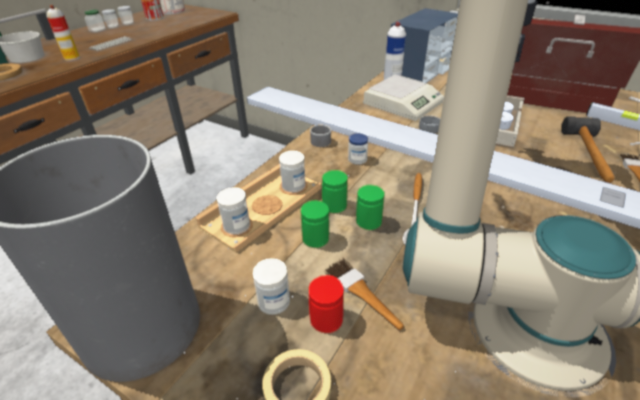

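The top view shows a white-lidded tall jar at (185,215) and a rack with its middle pad free at (286,142). The short blue-lidded jar is at (421,177), with green and red look-alikes nearby. A beam crosses at column ~485, between the gripper and the work. Next I measure these.

Run:
```python
from h import *
t=np.load("top0.npy");s=np.load("side0.npy")
it=cv2.imread("pics/top0.png")
for n,(u,v) in dict(lid=(185,215),pad=(286,143),ra=(239,127),rb=(327,140),blue=(421,177),beam1=(485,30),beam2=(485,200),beam3=(483,380),beamL=(465,200),beamR=(505,200),red=(193,264),g1=(271,205),g2=(326,195),g3=(322,240),bin=(95,90),binb=(60,200),tape=(137,298),grip=(600,340),bench=(380,150)).items(): print(n,t[v,u].round(4))
def lid(u,v,z0,z1,r=22):
    p=t[v-r:v+r,u-r:u+r].reshape(-1,3);p=p[(p[:,2]>z0)&(p[:,2]<z1)]
    c,rad=cv2.minEnclosingCircle(p[:,:2].astype(np.float32));print(u,v,len(p),c,rad,np.median(p[:,2]))
lid(185,215,.08,.1);lid(239,127,.095,.11);lid(327,140,.095,.11)
# pad by colour
p=t[120:165,262:310].reshape(-1,3);c=it[120:165,262:310].reshape(-1,3).astype(int)
m=(p[:,2]>.0150)&(p[:,2]<.0185);q=p[m];print(len(q))
b=t[:,462:508].reshape(-1,3);b=b[b[:,2]>.05];print("beam",np.percentile(b,[1,50,99],axis=0))
L=t[20:380,463:466].reshape(-1,3);print(L[::200].round(3))
ib=cv2.imread("pics/side0.png")
w=np.hstack([cv2.resize(ib[250:325,235:320],None,fx=4.5,fy=4.5,interpolation=2),cv2.resize(ib[180:255,205:290],None,fx=4.5,fy=4.5,interpolation=2)])
cv2.imwrite("pics/crop1.png",w)
w=np.hstack([cv2.resize(it[190:240,160:215],None,fx=7,fy=7,interpolation=2),cv2.resize(it[100:150,215:270],None,fx=7,fy=7,interpolation=2)])
cv2.imwrite("pics/crop2.png",w)
```

```text
lid [0.4285 0.1806 0.0843]
pad [ 0.6027 -0.0261  0.0186]
ra [0.6141 0.0692 0.1019]
rb [ 0.5871 -0.117   0.1029]
blue [ 0.5147 -0.3245  0.0708]
beam1 [ 0.8844 -0.5045  0.0267]
beam2 [ 0.4699 -0.4836  0.0277]
beam3 [ 0.0756 -0.4598  0.0278]
beamL [ 0.4699 -0.4379  0.0263]
beamR [ 0.4703 -0.5309  0.026 ]
red [0.3269 0.1599 0.085 ]
g1 [0.45   0.0005 0.0879]
g2 [ 0.4721 -0.1156  0.0854]
g3 [ 0.3769 -0.107   0.0877]
bin [0.5993 0.2488 0.3287]
binb [ 0.5698  1.0369 -0.8667]
tape [0.2505 0.2962 0.0245]
grip [ 0.2317 -0.4928  0.3401]
bench [ 0.5928 -0.2497 -0.0019]
185 215 637 (0.43038487434387207, 0.18447564542293549) 0.03017873503267765 0.08596319219281263
239 127 610 (0.6162989735603333, 0.0696730837225914) 0.029921913519501686 0.10190235734570827
327 140 606 (0.5915021896362305, -0.11799034476280212) 0.02999437414109707 0.10195472758046067
1140Traceback (most recent call last):
  File "<stdin>", line 12, in <module>
    return _quantile_unchecked(
        a, q, axis, out, overwrite_input, method, keepdims, weights)
    return _ureduce(a,
                    func=_quantile_ureduce_func,
    ...<5 lines>...
                    overwrite_input=overwrite_input,
                    method=method)
    r = func(a, **kwargs)
    result = _quantile(arr,
                       quantiles=q,
    ...<2 lines>...
                       out=out,
                       weights=wgt)
    slices_having_nans = np.isnan(arr[-1, ...])
                                  ~~~^^^^^^^^^
IndexError: index -1 is out of bounds for axis 0 with size 0
```

Run:
```python
from h import *
t=np.load("top0.npy");it=cv2.imread("pics/top0.png")
p=t[85:180,210:365].reshape(-1,3);c=it[85:180,210:365].reshape(-1,3).astype(int)
rail=p[(p[:,2]>.030)&(p[:,2]<.037)&(p[:,0]>.62)]
v=cv2.fitLine(rail[:,:2].astype(np.float32),cv2.DIST_HUBER,0,.01,.01).ravel();print("rail",len(rail),v,np.degrees(np.arctan2(-v[0]*np.sign(v[1]),abs(v[1]))))
pad=t[120:165,262:310].reshape(-1,3);cc=it[120:165,262:310].reshape(-1,3).astype(int)
m=(np.hypot(pad[:,0]-.603,pad[:,1]+.025)<.05)&(cc[:,2]-0<185)&(pad[:,2]>.014)
mm=m.reshape(45,48).astype(np.uint8);cv2.imwrite("pics/m.png",mm*255)
n,lab,st,ce=cv2.connectedComponentsWithStats(mm)
k=1+np.argmax(st[1:,4]);q=pad[lab.ravel()==k];print("pad",cv2.minEnclosingCircle(q[:,:2].astype(np.float32)),q.mean(0),len(q))
rows=[]
for n in("side","top"):
    im=manip.get_image(n);px=im["pixels"]
    for (x,y,z0) in((.4304,.1845,0),(.6163,.0697,.016),(.5915,-.118,.016)):
        az=np.radians(np.arange(90,331,1));z=np.linspace(.084,.002,82)
        A,Z=np.meshgrid(az,z);P=np.stack([x+.03*np.cos(A),y+.03*np.sin(A),z0+Z],-1).reshape(-1,3)
        uv=cv2.projectPoints(P,np.array(im["rvec"],float),np.array(im["tvec"],float),np.array(im["intrinsics"]),None)[0].reshape(82,-1,2).astype(np.float32)
        w=cv2.remap(px,uv[...,0],uv[...,1],cv2.INTER_LINEAR)
        M=cv2.Rodrigues(np.array(im["rvec"],float))[0];cam=-M.T@np.array(im["tvec"]).ravel()
        vis=(np.cos(az)*(cam[0]-x)+np.sin(az)*(cam[1]-y))>.03
        w[:,~vis]=0
        w=cv2.resize(w,None,fx=1.6,fy=2)
        for a in range(90,331,30): cv2.putText(w,str(a),(int((a-90)*1.6),10),0,.3,(0,0,255),1);w[:,min(int((a-90)*1.6),w.shape[1]-1)]=(0,0,255)
        rows.append(w)
cv2.imwrite("pics/unw.png",np.hstack([np.vstack(rows[:3]),np.vstack(rows[3:])]))
```

```text
rail 622 [ 0.13001387  0.9915122   0.67442286 -0.03544297] -7.4703937
pad ((0.5827008485794067, -0.012323758564889431), 0.004574090242385864) [ 0.58318659 -0.01144265  0.01811576] 10
```

View pics/unw.png

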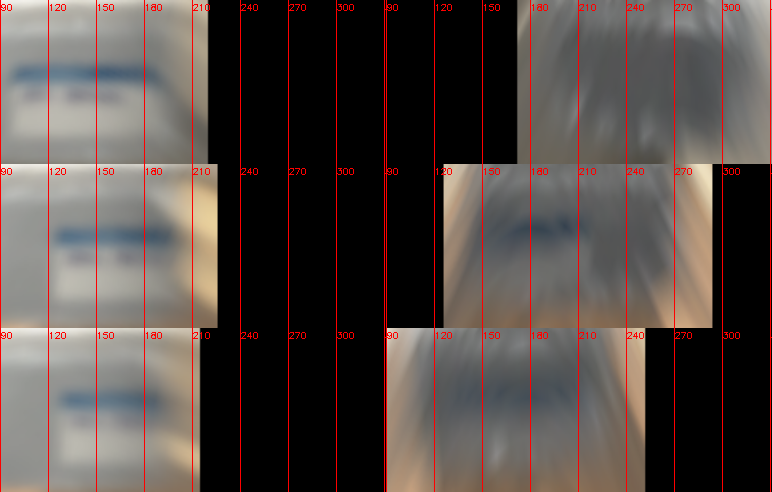

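Run:
```python
from h import *
t=np.load("top0.npy")
p=t[:200,:180].reshape(-1,3);q=p[(p[:,2]>.3)&(p[:,2]<.35)]
print("bin rim",cv2.minEnclosingCircle(q[:,:2].astype(np.float32)),np.percentile(q,[1,50,99],axis=0).round(3).tolist())
s=manip.get_state();M=R.from_quat(np.array(s["ee_rot"])[[1,2,3,0]]).as_matrix();print(M.round(4))
ja=np.degrees(np.arctan2(M[1,1],M[0,1]));print("jaw az",ja)
print(s["position"]+0,s["clock"])
for tgt in([.4304,.1845,.231],[.4304,.1845,.031],[.6039,-.0242,.231]): print(tgt,100*M.T@(np.array(tgt)-s["position"]))
```

```text
bin rim ((0.5990156531333923, 0.3467015326023102), 0.1003098413348198) [[0.5, 0.248, 0.3], [0.598, 0.299, 0.321], [0.696, 0.41, 0.333]]
[[-4.000e-04  4.066e-01 -9.136e-01]
 [ 1.100e-03 -9.136e-01 -4.066e-01]
 [-1.000e+00 -1.100e-03 -1.000e-04]]
jaw az -66.00664006362534
[ 0.23372444 -0.52503766  0.23075541] 0.2
[0.4304, 0.1845, 0.231] [ 4.38972426e-02 -5.68253932e+01 -4.68201137e+01]
[0.4304, 0.1845, 0.031] [ 20.04388473 -56.8031229  -46.81794378]
[0.6039, -0.0242, 0.231] [ 1.56092714e-02 -3.07036883e+01 -5.41845641e+01]
```

```bash
python3 -m creep '{"delta_pos":[[0,-1.5,-1.2],[0,-4,-3.3],[0,-7,-5.8],[0,-10,-8.2],[0,-13,-10.7],[0,-16,-13.2],[0,-19,-15.7],[0,-22,-18.1],[0,-25,-20.6],[0,-28,-23]],"dr":[[0,0,0],[-0.02,0,0],[-0.05,0,0],[-0.08,0,0],[-0.11,0,0],[-0.14,0,0],[-0.17,0,0],[-0.20,0,0],[-0.23,0,0],[-0.26,0,0]]}' 1 40
cat >> h.py <<'E'
def togo(tgt,az):
    s=manip.get_state();M=R.from_quat(np.array(s["ee_rot"])[[1,2,3,0]]).as_matrix()
    ja=np.degrees(np.arctan2(M[1,1],M[0,1]));d=(az-ja+90)%180-90
    print("t",s["clock"],"pos",s["position"].round(4),"jaw",round(ja,2),"w",round(s["width"],4),"F",s["contact_force"].round(1),"x",M[:,0].round(3),"q",s["qpos"].round(2))
    print("delta cm",(100*M.T@(np.array(tgt)-s["position"])).round(2),"rx",round(-np.radians(d),3))
E
python3 -c "
from h import *
togo([.4304,.1845,.2],-36)"
```

```text
clock: 1.2
position: [0.3302, -0.1744, 0.2313]
ee_rot: [0.236, 0.667, 0.236, -0.667]
contact_force: [0.6, 0.5, 1.2]
width: 0.0857
t 1.2 pos [ 0.3302 -0.1744  0.2313] jaw -51.07 w 0.0857 F [0.6 0.5 1.2] x [ 0. -0. -1.] q [-0.67 -0.04  1.88  0.    1.3   0.22]
delta cm [  3.13 -21.62 -30.35] rx -0.263
```

```bash
python3 -m creep '{"delta_pos":[[0.2,-1.5,-2.1],[0.5,-4,-5.6],[0.9,-6.5,-9.1],[1.3,-9,-12.6],[1.7,-11.5,-16.1],[2.1,-14,-19.6],[2.5,-16.5,-23.1],[2.8,-19,-26.6],[3.1,-21,-29.4],[3.1,-21.6,-30.3]],"dr":[[0,0,0],[-0.03,0,0],[-0.06,0,0],[-0.09,0,0],[-0.12,0,0],[-0.15,0,0],[-0.18,0,0],[-0.21,0,0],[-0.24,0,0],[-0.26,0,0]]}'
python3 -c "
from h import *
togo([.4304,.1845,.031],-36)
for n in ['side']:
  im=manip.get_image(n);cv2.imwrite('pics/a.png',im['pixels'])"
```

```text
clock: 2.2
position: [0.4307, 0.1852, 0.1997]
ee_rot: [0.321, 0.63, 0.322, -0.63]
contact_force: [-0.2, -0.9, 0.3]
width: 0.0852
t 2.2 pos [0.4307 0.1852 0.1997] jaw -35.96 w 0.0852 F [-0.2 -0.9  0.3] x [-0.     0.001 -1.   ] q [0.26 0.14 1.77 0.   1.23 0.88]
delta cm [16.87  0.04  0.08] rx 0.001
```

View pics/a.png

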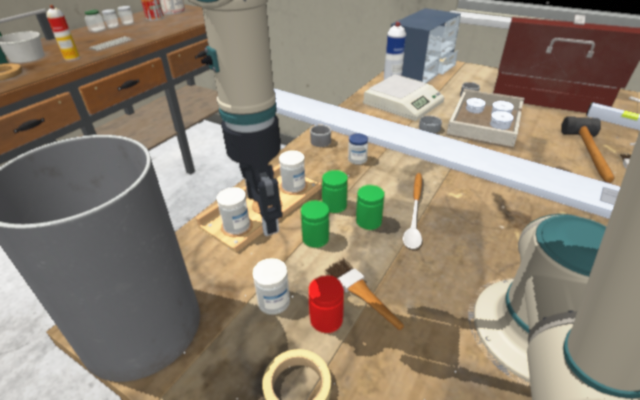

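The gripper is directly above the white jar and the bench around it is clear, so I descend.

```bash
python3 -m creep '{"delta_pos":[[1.5,0,0],[4,0,0.05],[6.5,0,0.05],[9,0,0.05],[11.5,0,0.05],[13.5,0,0.05],[15.2,0,0.05],[16.4,0,0.05],[16.9,0,0.05],[16.9,0,0.05]],"dr":[[0,0,0],[0,0,0],[0,0,0],[0,0,0],[0,0,0],[0,0,0],[0,0,0],[0,0,0],[0,0,0],[0,0,0]]}' && python3 -m creep '{"delta_pos":[[0,0,0],[0,0,0],[0,0,0],[0,0,0],[0,0,0],[0,0,0],[0,0,0],[0,0,0],[0,0,0],[0,0,0]],"dr":[[0,0,0],[0,0,0],[0,0,0],[0,0,0],[0,0,0],[0,0,0],[0,0,0],[0,0,0],[0,0,0],[0,0,0]]}' -1 40
python3 -c "
from h import *
togo([.4304,.1845,.131],-36)"
```

```text
clock: 3.25
position: [0.4295, 0.1809, 0.031]
ee_rot: [-0.32, -0.63, -0.319, 0.631]
contact_force: [1.2, 0.4, 1.0]
width: 0.0854
clock: 4.25
position: [0.4306, 0.182, 0.0323]
ee_rot: [0.32, 0.631, 0.32, -0.63]
contact_force: [-0.6, -1.2, 6.3]
width: 0.0594
t 4.25 pos [0.4306 0.182  0.0323] jaw -36.19 w 0.0594 F [-0.6 -1.2  6.3] x [ 0.002 -0.    -1.   ] q [ 0.25  0.33  2.02 -0.    0.8   0.88]
delta cm [-9.87 -0.15 -0.2 ] rx -0.003
```

```bash
python3 -m creep '{"delta_pos":[[-0.5,0,0],[-2,0,0],[-4,0,0],[-6,0,0],[-8,0,0],[-10,0,0],[-12,0,0],[-13.5,0,0],[-14,0,0],[-14,0,0]],"dr":[[0,0,0],[0,0,0],[0,0,0],[0,0,0],[0,0,0],[0,0,0],[0,0,0],[0,0,0],[0,0,0],[0,0,0]]}'
python3 - <<'E'
from h import *
togo([.6039,-.0242,.171],-7.5)
rows=[]
s=manip.get_state()
im=manip.get_image("side");px=im["pixels"];cv2.imwrite("pics/b0.png",px)
c=cv2.resize(px[120:320,180:380],(600,600),interpolation=cv2.INTER_CUBIC)
cv2.imwrite("pics/b.png",c)
t=cloud(manip.get_image("top"));print(s["position"])
E
```

```text
clock: 5.25
position: [0.4302, 0.1821, 0.1718]
ee_rot: [0.32, 0.631, 0.32, -0.63]
contact_force: [-0.1, -0.2, -0.9]
width: 0.059
t 5.25 pos [0.4302 0.1821 0.1718] jaw -36.2 w 0.059 F [-0.1 -0.2 -0.9] x [ 0.001  0.    -1.   ] q [ 0.25  0.16  1.82 -0.    1.16  0.88]
delta cm [ 0.1  26.2   6.39] rx -0.501
[0.43024639 0.18206207 0.17180858]
```

View pics/b.png

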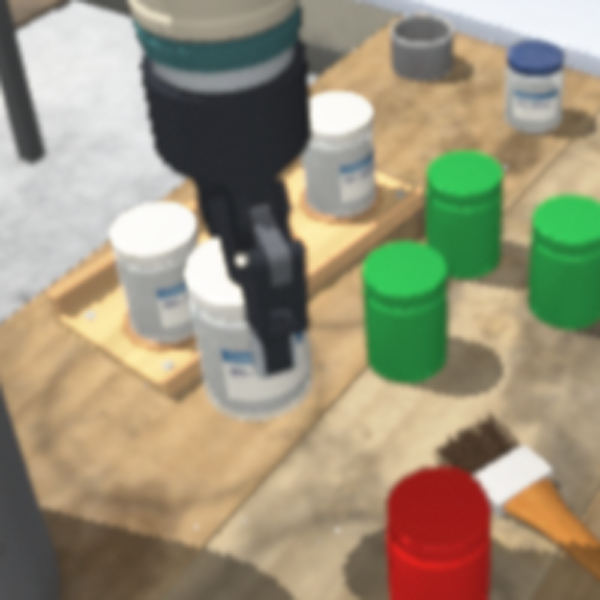

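The jar is held upright and lifted clear, with the label's left part visible beside the finger. I carry it over the pad, turning it +28.7°.

```bash
python3 -m creep '{"delta_pos":[[0,1.2,0.3],[0,4,1],[0,7,1.7],[0,10,2.4],[0,13.5,3.3],[0,17,4.1],[0,20.5,5],[0,23.5,5.7],[0,25.5,6.2],[0,26.2,6.4]],"dr":[[-0.02,0,0],[-0.08,0,0],[-0.13,0,0],[-0.19,0,0],[-0.25,0,0],[-0.31,0,0],[-0.37,0,0],[-0.43,0,0],[-0.48,0,0],[-0.5,0,0]]}' && python3 -m creep '{"delta_pos":[[0,0,0],[0,0,0]],"dr":[[0,0,0],[0,0,0]]}'
python3 - <<'E'
from h import *
togo([.6039,-.0242,.049],-7.5)
t=cloud(manip.get_image("top"))
im=manip.get_image("side");px=im["pixels"]
cv2.imwrite("pics/c.png",cv2.resize(px[100:300,180:380],(600,600),interpolation=cv2.INTER_CUBIC))
E
```

```text
clock: 6.35
position: [0.6044, -0.0262, 0.1696]
ee_rot: [-0.465, -0.532, -0.466, 0.533]
contact_force: [-0.4, 0.9, -0.2]
width: 0.0591
clock: 6.55
position: [0.6024, -0.0235, 0.1705]
ee_rot: [-0.465, -0.532, -0.467, 0.532]
contact_force: [0.3, -0.2, -1.0]
width: 0.0591
t 6.55 pos [ 0.6024 -0.0235  0.1705] jaw -7.59 w 0.0591 F [ 0.3 -0.2 -1. ] x [-0.002  0.001 -1.   ] q [-0.15  0.36  1.54  0.    1.25 -0.02]
delta cm [12.15  0.19  0.05] rx -0.001
```

View pics/c.png

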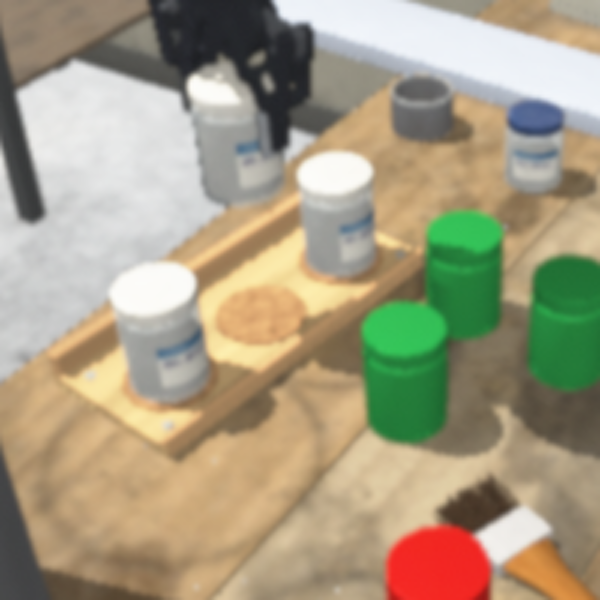

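The label matches its neighbours' direction and the pad below is clear. Lowering onto it.

```bash
python3 -m creep '{"delta_pos":[[1,0,0],[3,0.1,0],[5,0.1,0],[7,0.1,0],[8.5,0.1,0],[9.8,0.1,0],[10.8,0.1,0],[11.4,0.1,0],[11.8,0.1,0],[11.8,0.1,0]],"dr":[[0,0,0],[0,0,0],[0,0,0],[0,0,0],[0,0,0],[0,0,0],[0,0,0],[0,0,0],[0,0,0],[0,0,0]]}' && python3 -m creep '{"delta_pos":[[0.1,0,0],[0.2,0,0],[0.3,0,0],[0.4,0,0],[0.4,0,0],[0.4,0,0]],"dr":[[0,0,0],[0,0,0],[0,0,0],[0,0,0],[0,0,0],[0,0,0]]}'
```

```text
clock: 7.65
position: [0.6046, -0.0246, 0.0531]
ee_rot: [-0.466, -0.532, -0.466, 0.532]
contact_force: [-0.3, -0.3, -1.6]
width: 0.0592
clock: 8.25
position: [0.6046, -0.0246, 0.0493]
ee_rot: [-0.466, -0.532, -0.466, 0.532]
contact_force: [-0.5, -0.2, -1.9]
width: 0.059
```

```bash
python3 -m creep '{"delta_pos":[[0.05,0,0],[0.1,0,0],[0.15,0,0],[0.15,0,0],[0.15,0,0]],"dr":[[0,0,0],[0,0,0],[0,0,0],[0,0,0],[0,0,0]]}'
```

```text
clock: 8.75
position: [0.6047, -0.0247, 0.0488]
ee_rot: [0.466, 0.532, 0.466, -0.532]
contact_force: [-1.5, -0.1, 4.9]
width: 0.0589
```

Contact is felt (+5 N). I open and retreat straight up.

```bash
python3 -m creep '{"delta_pos":[[0,0,0],[0,0,0],[0,0,0],[0,0,0],[0,0,0],[0,0,0],[0,0,0],[0,0,0]],"dr":[[0,0,0],[0,0,0],[0,0,0],[0,0,0],[0,0,0],[0,0,0],[0,0,0],[0,0,0]]}' 1 && python3 -m creep '{"delta_pos":[[-0.5,0,0],[-1.5,0,0],[-3,0,0],[-5,0,0],[-7,0,0],[-9,0,0],[-11,0,0],[-13,0,0],[-15,0,0],[-15,0,0]],"dr":[[0,0,0],[0,0,0],[0,0,0],[0,0,0],[0,0,0],[0,0,0],[0,0,0],[0,0,0],[0,0,0],[0,0,0]]}' && python3 -m creep '{"delta_pos":[[0,0,3],[0,0,7],[0,0,11],[0,0,15],[0,0,19],[0,0,23],[0,0,26],[0,0,28],[0,0,28]],"dr":[[0,0,0],[0,0,0],[0,0,0],[0,0,0],[0,0,0],[0,0,0],[0,0,0],[0,0,0],[0,0,0]]}'
python3 - <<'E'
from h import *
togo([.6039,-.0242,.2],-7.5)
im=manip.get_image("top");t=cloud(im)
p=t[80:190,200:370].reshape(-1,3);p=p[(p[:,2]>.095)&(p[:,2]<.11)]
for c in([.6163,.0697],[.6039,-.0242],[.5915,-.118]):
    q=p[np.hypot(*(p[:,:2]-c).T)<.045]
    if len(q): print(c,len(q),cv2.minEnclosingCircle(q[:,:2].astype(np.float32)),np.median(q[:,2]))
im=manip.get_image("side");px=im["pixels"]
cv2.imwrite("pics/d.png",np.hstack([cv2.resize(px[130:260,190:330],(560,520),interpolation=cv2.INTER_CUBIC)]))
E
```

```text
clock: 9.55
position: [0.6046, -0.0246, 0.0478]
ee_rot: [-0.466, -0.532, -0.466, 0.532]
contact_force: [-0.4, 0.2, 0.2]
width: 0.0854
clock: 10.55
position: [0.6066, -0.0249, 0.2018]
ee_rot: [0.468, 0.534, 0.464, -0.53]
contact_force: [1.0, 0.3, 0.1]
width: 0.0855
clock: 11.45
position: [0.5671, -0.3045, 0.197]
ee_rot: [-0.465, -0.532, -0.465, 0.533]
contact_force: [0.1, 0.1, 0.2]
width: 0.0854
t 11.45 pos [ 0.5671 -0.3045  0.197 ] jaw -7.73 w 0.0854 F [0.1 0.1 0.2] x [-0.001 -0.    -1.   ] q [-0.6   0.4   1.4  -0.    1.34 -0.47]
delta cm [ -0.32  -0.12 -28.27] rx -0.004
[0.6163, 0.0697] 608 ((0.6163812875747681, 0.06949097663164139), 0.02987310290336609) 0.101923349100558
[0.6039, -0.0242] 607 ((0.6046678423881531, -0.023326409980654716), 0.02977357991039753) 0.10246474170056662
[0.5915, -0.118] 605 ((0.5919216871261597, -0.11864160001277924), 0.0300915464758873) 0.10200725529300896
```

View pics/d.png

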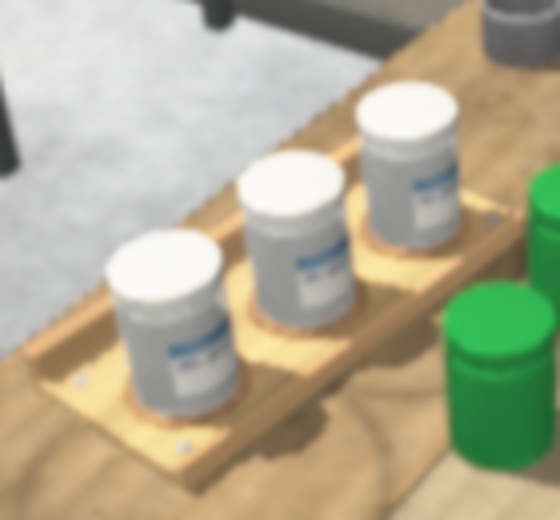

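The tall jar stands upright between its neighbours, label matching theirs, and the gripper is clear. Handing in.

```bash
python3 -c "
from rig import manip
print(manip.sign_off())"
```

```text
the job is handed in; nothing more can be done
None
```

I put the tall white-lidded jar on the rack's free middle pad and handed the job in at about 11.5 s of the 38 s allowed; no verdict is reported. I gripped it by the body, lifted it, turned it about 28.6° so the label faces front, lowered it to a light contact (about 5 N) and released it. The arm then backed off about 0.3 m.

The last checks:
- **Position:** The jar's lid centre is at (0.6047, −0.0233) m. The pad centre, taken as the midpoint between the two rack jars, is (0.6039, −0.0242) m, so the jar is about 1 mm off. The distance to the back rail agrees with this, but my direct attempt to find the pad by colour failed, so it was not used.
- **Seating:** The lid top is at 102.5 mm against 102.0 mm for the neighbours, so the jar stands level on the pad.
- **Other rack jars:** They shifted less than 1 mm, which is within the measuring noise.
- **Label:** In the side view it lines up with the neighbours' labels. I judged this by eye in the final picture and did not measure the angle again after release.

No checks disagreed. The jar's starting label angle came from its blurred edges, so the final angle is good to about 5°, against the 15° allowed.

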